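# Clamp the spine of a re-glued book

### The arm

A 6-joint arm with a two-finger parallel gripper is mounted at the origin on a cart in front of the work surface, level with it; the furniture and walls round the work are solid. World frame = base frame: x ahead of the robot, y to its left, z up, the work surface at z = 0. Lengths are in mm, angles in rad, forces in N, time in s.
With the tool pointing down it reaches from about 300 to 775 mm from the base axis. Payload 14.6 kg.
Tool frame: the origin (TCP) lies midway between the tips of the shut fingers; the grasp point (between the pads) lies 19 mm behind it; z points along the fingers, y is the line along which they close (so a half turn about z gives the same grasp; the last joint's range is limited). The gripper opens to 85 mm and grips with 20 to 120 N. Pads are 22 mm wide; open, the fingers measure 114 mm over their backs; the gripper's body (76 mm by 85 mm) begins 54 mm behind the grasp point. The pads swing forward as they close: fully open they stand 13 mm farther back than shut.
Start: joints at [1.167, 0.3, 1.521, -0, 1.321, -0.067], TCP at [181.755, 519.09, 231.281] pointing down, gripper open.
Joint ranges: [-3.03, 3.03], [-0.79, 2.21], [0.23, 2.52], [-1.04, 4.18], [0, 3.07], [-2.55, 2.55]. Speed limits (rad/s): [2.22, 2.22, 2.57, 3.14, 3.14, 3.14].

### API

Orientations are given as a 3x3 rotation matrix whose columns are the frame's x, y, z axes.
In Python, from workcell import sensors, eyes, env gives the robot as it stands.
- The arm moves only by the shell command python3 -m jog 'ROWS' [FORCE]. ROWS is a JSON object with one list for each field, all of the same length, 1 to 20, a row being the entries at one place: finger_gap (the opening from 0.0 (shut) to 1.0 (fully open)), dx, dy, dz (the shift in mm), rz (a turn about the tool's z in rad); each row shifts and turns the commanded pose from where the row before left it, along the tool's axes as they then stand; what a row does not reach is not made up. A row lasts 1/8 s, in which the tool goes at most 62.5 mm and 0.188 rad, less where a joint would pass 70% of its speed; a pose out of reach is approached as far as the arm can. The fingers move at their own pace and stop on an object; FORCE is the grip in N (left out, the last holds). Time passes only in rows, so rows that do not move let the fingers close. It prints the time, the measured TCP pose, the force, the opening and the grip force at its end. Input that does not fit is refused with a message, and nothing moves.
- sensors.observe(): the state, without advancing time (a new reading comes with each control period).
- eyes.read_camera(name): name is "side" or "top"; returns a dict with "image" (384x512x3 uint8, red, green, blue), "intrinsics" (3x3 intrinsics, pixels), "origin" and "attitude" of the camera in the world. Camera axes: x right, y up, looking along -z (the intrinsics and any distortion apply to the point x, -y, -z); pixel columns grow to the right and rows downward; lengths in mm; the calibration is good to about 2 mm. A picture is of the moment at which its call begins. There is no depth.
- env.hand_in(): hands the job in; it is judged then, once.
The state is a dict: "time": time; "joint_positions": joint angles; "dq": joint speeds; "tau": joint torques, N m; "position": TCP position; "orientation": TCP orientation; "contact_force": force on the tool from outside, world axes, zero at the start; "ft_torque": the same for the moment, N m; "grip_width": opening from 0.0 (shut) to 1.0 (fully open); "gripper_force": force on a finger pad.
Only numpy, scipy, OpenCV 4.12 (cv2) and the standard library are available. Lean on these libraries where they do the work, as an engineer would, in place of code of your own. Each camera call takes 0.05 s, during which the arm holds its last target. There are 200 camera calls.

### The job

The green book in the blue repair clamp has just been re-glued along its spine. Stand its front cover open at about 60 degrees so that it does not stick, and leave it standing; then pump the orange trigger toward the black handle until the black pad meets the spine and its springs are pressed in about half way (6 of 12 mm), not crushing the book by pressing them much further, and finish while still holding the trigger squeezed at that pressure. Move the jaw only by the trigger, and leave the glue stick, the paper-clip tin and the tape roll where they are.

Things in the scene. Friction and masses are not known exactly. Their poses are not given: they have to be found in the camera images.
- clamp: book repair clamp fixed to the worktop, 8 mm plywood base. Origin on the worktop under the book's spine; +x is the way the jaw advances, z up. In order along +x: upright black handle, orange trigger, blue jaw on a toothed bar, book bed 200 mm wide with corner stops 34 mm high and a backstop 30 mm high at x = 120 to 130 mm. Blue side plates, top 86 mm, at x = -178 to -108 mm
- handle_grip (a point): middle of the rear face (away from the trigger) of the fixed upright handle, 130 mm above the worktop. The handle is 14 mm thick in the clamp's x, 26 mm wide, top 152 mm above the worktop
- trigger_grip (a point): point on the trigger's front face (toward the book), 130 mm above the worktop when released. Upright lever 10 mm thick, 20 mm wide, top 151 mm high, leaning 0.17 rad toward the book when released; pivot 75 mm above the worktop. Released, handle and trigger measure 50 mm over their outer faces at this height, squeezed 31 mm, so one hand from above spans both
- trigger (a joint): rad: 0 released, up to 0.34 fully squeezed toward the handle (the grip point moves 19 mm). A spring returns it. Squeezing takes about 5 N with the jaw running free, to about 12 N under pressure. A pawl pushes the jaw while squeezing and trails back freely on release: a full stroke advances the jaw about 8 to 10 mm
- jaw (a joint): advance of the jaw toward the book, m: 0 fully back to 0.052; starts between 0 and 0.020. Gap from pad to spine is about 0.0375 m less this value. Friction of 3.5 N alone holds it: unloaded it stays where pumped to, but when the trigger is let go a pressed pad pushes it back until its springs are in by only about 2.7 mm. No other release
- pad (a joint): how far the pad is pressed in on its springs, m: 0 free, 0.012 bottomed. 1.3 N per mm, so 0.006 is about 8 N on the spine
- pad_face (a point): centre of the face of the pad that meets the spine, 44 mm wide and 22 mm high, 26 mm above the worktop. It moves along the clamp's +x. Red pins between it and the blue jaw show how far it is still out (12 mm when free)
- book: green book, 118 mm from spine to fore edge, 170 mm long, 37 mm thick, 0.7 kg, lying loose between the stops of the clamp's bed with its spine toward the jaw. Origin at the centre of its underside, x from spine to fore edge along the clamp's x
- cover (a joint): angle of the front cover, rad: 0 shut flat, 1.05 is 60 degrees; opens up and over toward the jaw. Stiff hinge (0.12 N m): it stays where it is left. Starts ajar, 0.45 to 0.70
- cover_hinge (a point): middle of the cover's hinge line, along the top edge of the spine, 43 mm above the worktop; the hinge line runs along the clamp's y
- cover_edge (a point): middle of the free (fore) edge of the cover, 118 mm from the hinge; the cover is 3 mm thick and 170 mm wide. Pushed from outside and below it turns up about the hinge
- glue_stick: yellow glue stick with red cap, lying, 104 mm long, 25 mm across; bystander
- clip_tin: round grey tin of paper clips, 72 mm across, 26 mm high; bystander
- tape_roll: roll of beige tape lying flat, 96 mm across, 25 mm high; bystander

How it is judged (in metres and radians):
On the way, in this order (a step that is already met when the one before it is completed fails the run):
1. the cover stands open at 60 degrees, give or take 10, and the fingers have left it (value of joint cover between 0.873 and 1.222 rad and contact force between the fingers and book below 0.1 N), for 0.2 s.
2. the trigger has been pumped until the pad presses on the spine (value of joint pad above 0.001 m and contact force between pad and book above 0.5 N and value of joint trigger above 0.02 rad), for 0.1 s.
At the end, for the whole second after the job is handed in: the cover stands at 60 degrees give or take 10; the pad is on the spine with its springs pressed in by 4 to 8 mm (more than 3 N on the book); the fingers still hold the trigger squeezed (more than 1 N on it) (value of joint cover between 0.873 and 1.222 rad and value of joint pad between 0.004 and 0.008 m and contact force between pad and book above 3 N and contact force between the fingers and trigger above 1 N and value of joint trigger above 0.02 rad); the arm keeps its last pose, push and grip.
It fails at once if the book is crushed: the pad's springs pressed in by more than 9.5 mm (value of joint pad above 0.0095 m).
It fails at once if the robot pushes the jaw or its pad directly (contact force between any of the fingers, the arm and jaw above 1.5 N).
It fails at once if a bystander is moved by more than 3 cm (distance of any of glue_stick, clip_tin, tape_roll from where it was at the start of the episode above 0.03 m).
It also fails if it takes over 61 s, if anything falls off the work surface, if the arm or the gripper's body presses on something with over 40 N, if the wrist force passes 120 N, or if a joint passes its speed limit or range.

## Working session

There is one attempt and no reset: what is moved stays moved. The work goes in short steps, Python scripts to look and compute and a shell command to move; the robot and the scene stay as the last step left them, time stands still between calls to the robot, and variables do not carry over. Pictures are saved under pics/ and viewed, at most 10 in all, crops included, and the job is handed in when it is done.

```bash
ls; mkdir -p pics; python3 - <<'E'
from workcell import sensors, eyes, env
import cv2, numpy as np
for n in("top","side"):
    c=eyes.read_camera(n); cv2.imwrite(f"pics/{n}0.png",cv2.resize(c["image"][:,:,::-1],(768,576),interpolation=cv2.INTER_CUBIC))
    print({k:np.round(v,4).tolist() for k,v in c.items() if k!="image"})
s=sensors.observe();print(s["position"],s["orientation"],s["time"])
E
```

```text
pics
{'intrinsics': [[385.7401, 0.0, 252.4113], [0.0, 385.7401, 191.2634], [0.0, 0.0, 1.0]], 'origin': [279.318, -25.7272, 1293.4609], 'attitude': [[0.0064, 0.9827, -0.185], [-0.9998, 0.0027, -0.0206], [-0.0197, 0.1851, 0.9825]]}
{'intrinsics': [[493.2482, 0.0, 253.6278], [0.0, 493.2482, 183.4387], [0.0, 0.0, 1.0]], 'origin': [224.9346, -1310.4446, 1075.3557], 'attitude': [[0.9776, 0.1145, -0.1765], [-0.2099, 0.5864, -0.7824], [0.0139, 0.8019, 0.5973]]}
[181.68842225 518.89884969 230.7768434 ] [[-9.43808894e-01  3.30491454e-01 -4.12601909e-04]
 [ 3.30491705e-01  9.43808393e-01 -9.74894490e-04]
 [ 6.72228477e-05 -1.05647560e-03 -9.99999440e-01]] 0.1
```

View pics/top0.png

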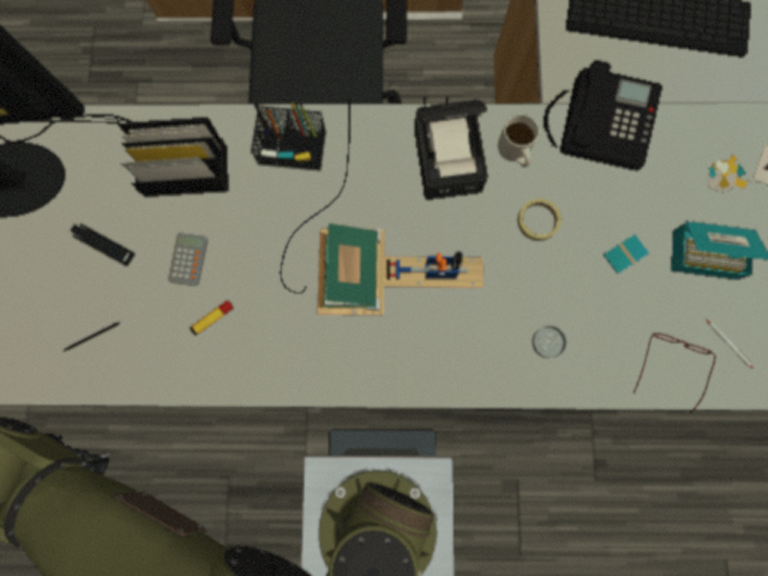

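View pics/side0.png

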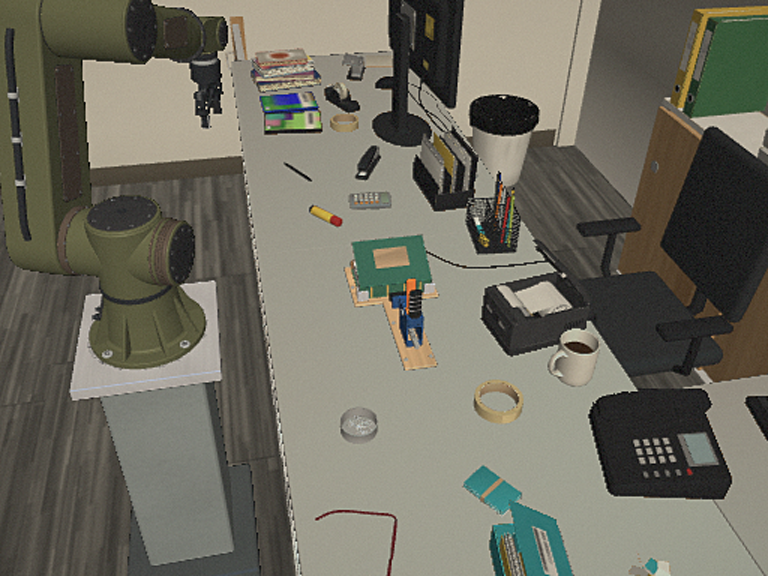

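The top view shows the clamp at about (320-485, 225-315) with +x toward the left of the image (world +y). The cover is ajar, the handle is near (458,258) and the trigger near (440,262). The side view shows the book at (390,265) and the orange trigger at (412,290). Next I'll zoom in on both.

```bash
python3 - <<'E'
from workcell import eyes
import cv2, numpy as np
c=eyes.read_camera("top")["image"][140:220,205:330,::-1]
d=eyes.read_camera("side")["image"][150:250,225:300,::-1]
a=cv2.resize(c,None,fx=3.6,fy=3.6,interpolation=cv2.INTER_CUBIC); b=cv2.resize(d,None,fx=4.6,fy=4.6,interpolation=cv2.INTER_CUBIC)
o=np.zeros((460,450+345,3),np.uint8); o[:a.shape[0],:450]=a; o[:,450:]=b
o=cv2.convertScaleAbs(o,alpha=1.3)
cv2.imwrite("pics/crop1.png",o)
E
```

```text
(no output)
```

View pics/crop1.png

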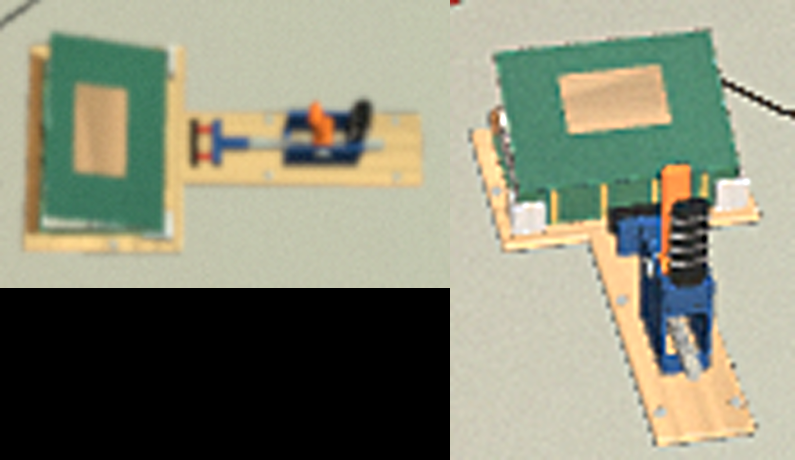

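```bash
cat > fit.py <<'E'
from workcell import eyes
import numpy as np
from scipy.optimize import least_squares
cams={n:eyes.read_camera(n) for n in("top","side")}
def proj(n,P):
    c=cams[n]; q=(np.atleast_2d(P)-c["origin"])@c["attitude"]
    q=q*[1,-1,-1]; q=q@c["intrinsics"].T
    return q[:,:2]/q[:,2:]
T=lambda x,y:(205+x/3.6,140+y/3.6)
S=lambda x,y:(225+(x-450)/4.6,150+y/4.6)
obs=[("top","fn",T(53,33)),("top","fp",T(41,216)),("top","hn",T(168,49)),("top","hp",T(167,234)),
("top","bn",T(31,45)),("top","bp",T(24,250)),("top","sp",T(183,252)),("top","tn",T(421,113)),("top","tp",T(424,186)),
("top","H",T(362,105)),("top","G",T(316,108)),
("side","fp",S(494,54)),("side","fn",S(712,30)),("side","hn",S(741,175)),("side","tp",S(656,445)),("side","tn",S(757,432)),
("side","sp",S(505,250)),("side","sn",S(762,215)),("side","bp",S(470,133)),("side","H",S(690,203)),("side","G",S(677,168))]
def pts(p):
    X,Y,yaw,by,byaw,th,xs,xt,w,xh,tx,ty,sx,sy=p
    c,s=np.cos(yaw),np.sin(yaw)
    d={}
    cy,sy_=np.cos(byaw),np.sin(byaw)
    def bk(x,y,z):return [cy*x-sy_*y,by+sy_*x+cy*y,z]
    ft,fz=118*np.cos(th),43+118*np.sin(th)
    d["fn"]=bk(ft,-85,fz);d["fp"]=bk(ft,85,fz);d["hn"]=bk(0,-85,43);d["hp"]=bk(0,85,43)
    d["bn"]=[130,-100,8];d["bp"]=[130,100,8];d["sn"]=[xs,-100,8];d["sp"]=[xs,100,8]
    d["tn"]=[xt,-w,8];d["tp"]=[xt,w,8];d["H"]=[xh+7,0,152];d["G"]=[xh+48.6,0,151]
    return {k:np.array([X+c*v[0]-s*v[1],Y+s*v[0]+c*v[1],v[2]]) for k,v in d.items()}
def res(p):
    d=pts(p);r=[]
    for n,k,uv in obs:r+=list(proj(n,d[k])[0]+(p[10:12] if n=="top" else p[12:14])-uv)
    return np.array(r+list(p[10:14]/.7)+[p[4]/.05,p[3]/3])
f=least_squares(res,[440,10,1.57,0,0,.55,-20,-270,40,-190,0,0,0,0],loss="soft_l1")
if __name__=="__main__":
    print(np.round(f.x,3)); r=f.fun[:2*len(obs)].reshape(-1,2)
    for o,e in zip(obs,res(f.x)[:2*len(obs)].reshape(-1,2)):print(o[0],o[1],np.round(e,1))
    for k,v in pts(f.x).items():print(k,np.round(v,1))
E
python3 fit.py
```

```text
[ 5.58442e+02  4.01700e+00  1.56600e+00  7.24000e-01 -1.60000e-02
  5.09000e-01 -1.71250e+01 -2.42542e+02  3.52320e+01 -1.76564e+02
 -4.60000e-01  1.10000e-01  1.48000e-01  6.37000e-01]
top fn [-0.4 -0.9]
top fp [0.6 0.4]
top hn [-0.   0.3]
top hp [-1.1 -1. ]
top bn [ 0.4 -0.3]
top bp [ 0.6 -0. ]
top sp [ 0.1 -0.2]
top tn [ 0.4 -0.3]
top tp [ 0.  -0.3]
top H [0.5 1.8]
top G [-0.5  1. ]
side fp [ 0.1 -0.1]
side fn [-0.3  0.6]
side hn [-0.4 -1. ]
side tp [ 0.3 -0.3]
side tn [ 0.3 -0.5]
side sp [-0.4 -0.4]
side sn [-0.1  0.4]
side bp [0.1 0.2]
side H [0.2 0.1]
side G [-0.2 -0.1]
fn [644.8 105.3 100.5]
fp [474.9 108.8 100.5]
hn [642.7   2.3  43. ]
hp [472.7   5.8  43. ]
bn [659.1 133.5   8. ]
bp [459.1 134.5   8. ]
sn [658.4 -13.6   8. ]
sp [458.4 -12.6   8. ]
tn [ 592.5 -238.7    8. ]
tp [ 522.  -238.3    8. ]
H [ 557.6 -165.5  152. ]
G [ 557.8 -123.9  151. ]
```

The fit puts the clamp origin at (558, 4) with yaw 1.566 and the cover at about 0.51 rad, and the residuals are around 1 px. I'll align the tool and approach the cover's fore edge from the +y side.

```bash
python3 -m jog '{"finger_gap": [0,0,0,0,0,0,0,0,0,0,0,0,0,0,0,0],"dx": [0,0,-42,-42,-42,-42,-42,-42,-42,-42,-42,0,0,0,0,0],"dy": [0,0,-36,-36,-36,-36,-36,-36,-36,-36,-36,0,0,0,0,0],"dz": [0,0,0,0,0,0,0,0,0,0,0,50,50,46,0,0],"rz": [-0.166,-0.165,0,0,0,0,0,0,0,0,0,0,0,0,0,0]}'; python3 -c "
from workcell import sensors
s=sensors.observe();print(s['orientation'].round(4),s['joint_positions'])"
```

```text
time: 2.3
position: [558.8, 193.2, 87.3]
orientation: [[-1.0, 0.006, 0.002], [0.006, 1.0, 0.001], [-0.002, 0.001, -1.0]]
contact_force: [0.7, 0.3, -0.0]
grip_width: 0.002
gripper_force: 0.0
[[-1.0e+00  5.7e-03  2.2e-03]
 [ 5.7e-03  1.0e+00  6.0e-04]
 [-2.2e-03  6.0e-04 -1.0e+00]] [ 2.70922957e-01  5.39998637e-01  1.53750693e+00 -6.05830484e-06
  1.06175947e+00 -1.29414219e+00]
```

```bash
python3 -m jog '{"finger_gap": [0,0,0,0,0,0,0,0],"dx": [0,0,0,0,0,0,0,0],"dy": [-20,-20,-14,-6,-6,-6,-6,0],"dz": [0,0,0,0,0,0,0,0],"rz": [0,0,0,0,0,0,0,0]}'; python3 -m jog '{"finger_gap": [0,0,0,0],"dx": [0,0,0,0],"dy": [-6,-6,-6,0],"dz": [-3,-3,-3,0],"rz": [0,0,0,0]}';  python3 - <<'E'
from workcell import eyes
import cv2
d=eyes.read_camera("side")["image"][110:235,215:325,::-1]
cv2.imwrite("pics/s1.png",cv2.convertScaleAbs(cv2.resize(d,None,fx=4.6,fy=4.6,interpolation=cv2.INTER_CUBIC),alpha=1.3))
E
```

```text
time: 3.3
position: [557.9, 118.8, 87.4]
orientation: [[-1.0, 0.005, 0.003], [0.005, 1.0, 0.006], [-0.003, 0.006, -1.0]]
contact_force: [-6.3, 30.3, 16.1]
grip_width: -0.002
gripper_force: 15.1
time: 3.8
position: [558.7, 100.4, 97.6]
orientation: [[-1.0, 0.003, 0.006], [0.003, 1.0, 0.004], [-0.006, 0.004, -1.0]]
contact_force: [0.1, 8.8, 7.2]
grip_width: 0.002
gripper_force: 4.4
```

View pics/s1.png

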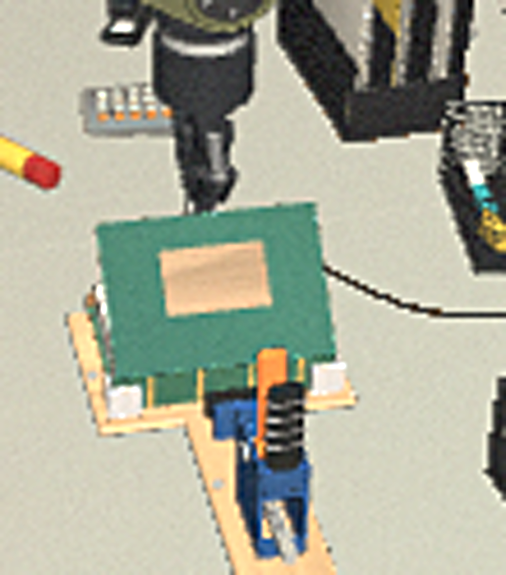

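The cover has risen. Its free edge is at (98,226)-(315,205) in the crop, with the finger behind it. I'll compute the angle.

```bash
cat > ang.py <<'E'
from fit import *
def ang(a,b,x0,y0,s):
    def e(q):
        p=f.x.copy();p[5]=q[0];d=pts(p)
        return np.r_[proj("side",d["fp"])[0]+p[12:14]-[x0+a[0]/s,y0+a[1]/s],proj("side",d["fn"])[0]+p[12:14]-[x0+b[0]/s,y0+b[1]/s]]
    r=least_squares(e,[.8]);p=f.x.copy();p[5]=r.x[0];return r.x[0],r.fun.round(1),pts(p)["fp"].round(1)
E
python3 -c "
from ang import *
print(ang((98,226),(315,205),215,110,4.6))"
```

```text
(np.float64(0.7505267493211889), array([-0.9, -0.4, -0.4, -0.3]), array([474.5,  92.1, 123.5]))
```

```bash
python3 -m jog '{"finger_gap": [0,0,0,0,0,0,0,0,0],"dx": [0,0,0,0,0,0,0,0,0],"dy": [-4,-4,-4,-4,-4,-4,-3,0,0],"dz": [-3,-3,-3,-3,-3,-3,-2,0,0],"rz": [0,0,0,0,0,0,0,0,0]}'; python3 - <<'E'
from workcell import eyes
import cv2
d=eyes.read_camera("side")["image"][110:235,215:325,::-1]
cv2.imwrite("pics/s2.png",cv2.convertScaleAbs(cv2.resize(d,None,fx=4.6,fy=4.6,interpolation=cv2.INTER_CUBIC),alpha=1.3))
E
```

```text
time: 5.08
position: [557.1, 69.8, 114.2]
orientation: [[-1.0, 0.006, -0.0], [0.006, 1.0, -0.0], [0.0, -0.0, -1.0]]
contact_force: [0.4, 0.1, -0.0]
grip_width: 0.0
gripper_force: 0.0
```

View pics/s2.png

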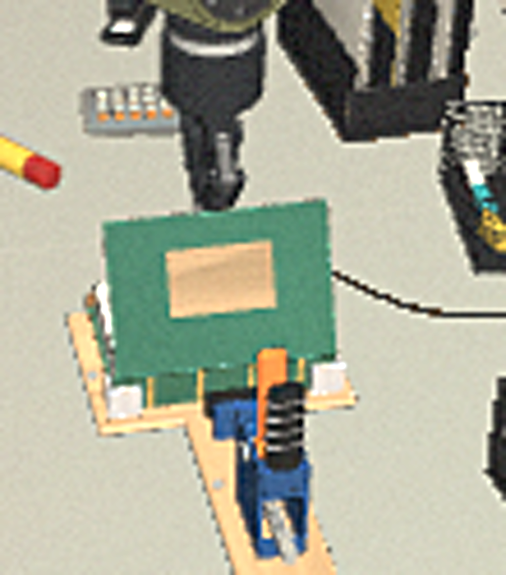

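```bash
python3 -c "
from ang import *
print(ang((104,222),(328,201),215,110,4.6))
for t in(.9,1,1.1,1.2):
  p=f.x.copy();p[5]=t;d=pts(p);print(t,[((proj('side',d[k])[0]+p[12:14]-[215,110])*4.6).round() for k in('fp','fn')])"
```

```text
(np.float64(1.1769446872062728), array([-0.3,  0.1,  0. ,  0. ]), array([473.7,  51.1, 152. ]))
0.9 [array([ 97., 221.]), array([318., 200.])]
1 [array([ 99., 220.]), array([322., 199.])]
1.1 [array([101., 221.]), array([325., 200.])]
1.2 [array([103., 223.]), array([329., 202.])]
```

```bash
python3 -m jog '{"finger_gap": [0,0,0,0,0],"dx": [0,0,0,0,0],"dy": [20,50,50,0,0],"dz": [0,0,0,0,0],"rz": [0,0,0,0,0]}'; python3 - <<'E'
from fit import *
import cv2
d=cams["top"]["image"][140:225,205:285,::-1]
cv2.imwrite("pics/t2.png",cv2.convertScaleAbs(cv2.resize(d,None,fx=6,fy=6,interpolation=cv2.INTER_CUBIC),alpha=1.3))
for t in(.8,.9,1,1.1,1.2,1.3):
  p=f.x.copy();p[5]=t;d=pts(p);print(t,[((proj('top',d[k])[0]+.5+p[10:12]*0-[205,140])*6).round() for k in('fp','fn','hp','hn')])
E
```

```text
time: 5.85
position: [557.6, 190.3, 114.1]
orientation: [[-1.0, 0.005, -0.0], [0.005, 1.0, -0.0], [0.0, -0.0, -1.0]]
contact_force: [0.5, 0.2, 0.6]
grip_width: 0.001
gripper_force: 0.0
0.8 [array([113., 357.]), array([126.,  38.]), array([277., 386.]), array([286.,  86.])]
0.9 [array([129., 355.]), array([142.,  33.]), array([277., 386.]), array([286.,  86.])]
1 [array([146., 353.]), array([159.,  30.]), array([277., 386.]), array([286.,  86.])]
1.1 [array([166., 352.]), array([178.,  27.]), array([277., 386.]), array([286.,  86.])]
1.2 [array([187., 350.]), array([198.,  24.]), array([277., 386.]), array([286.,  86.])]
1.3 [array([208., 350.]), array([220.,  23.]), array([277., 386.]), array([286.,  86.])]
```

View pics/t2.png

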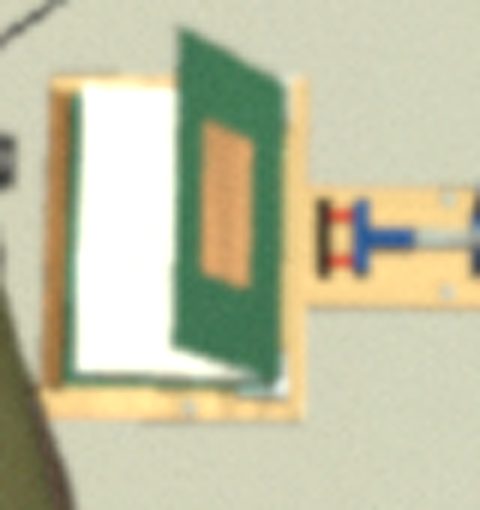

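From the top view the cover edge is at (178,27)-(172,348), so the angle is about 1.12 rad and the fingers are clear. The pad is at (322,238) with its red pins out. Next I'll go over to the handle and trigger.

```bash
python3 -m jog '{"finger_gap": [0,0,1,1,1,1,1,1,1,1,1],"dx": [0,0,0,0,0,0,0,0,0,0,0],"dy": [0,0,0,-58,-58,-58,-58,-58,-58,0,0],"dz": [-50,-50,-46,0,0,0,0,0,0,0,0],"rz": [0,0,0,0,0,0,0,0,0,0,0]}' 20; python3 - <<'E'
from workcell import eyes
import cv2,numpy as np
c=eyes.read_camera("side")["image"][110:235,235:335,::-1]
cv2.imwrite("pics/s3.png",cv2.convertScaleAbs(cv2.resize(c,None,fx=4.6,fy=4.6,interpolation=cv2.INTER_CUBIC),alpha=1.3))
E
```

```text
time: 7.32
position: [555.5, -158.5, 260.3]
orientation: [[-1.0, 0.007, -0.0], [0.007, 1.0, 0.0], [0.0, 0.0, -1.0]]
contact_force: [-0.3, -0.3, 0.2]
grip_width: 1.004
gripper_force: 0.0
```

View pics/s3.png

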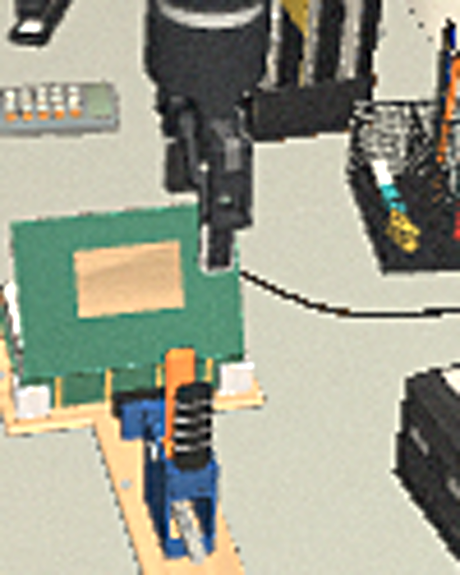

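```bash
python3 -c "
from fit import *
for P in([555.5,-201,273],[555.5,-201,273-19],[558,-165.5,152],[568,-165.5,152],[558,-124,151]):print(P,((proj('side',P)[0]+.5-[235,110])*4.6).round(),proj('top',P).round(1))"
```

```text
[555.5, -201, 273] [216. 267.] [[324.8 161.1]]
[555.5, -201, 254] [214. 292.] [[323.7 162.9]]
[558, -165.5, 152] [197. 387.] [[306.5 170.7]]
[568, -165.5, 152] [212. 385.] [[306.4 167.5]]
[558, -124, 151] [182. 351.] [[292.8 170.8]]
```

The hand lines up with the handle in the side view (tip at (217,265), handle top at about (194,385)). I'll descend and start the first partial stroke.

```bash
python3 -m jog '{"finger_gap": [1,1,1,1,1,1],"dx": [-2,0,0,0,0,0],"dy": [1,0,0,0,0,0],"dz": [50,50,35,20,0,0],"rz": [0,0,0,0,0,0]}';python3 -m jog '{"finger_gap": [0.7,0.55,0.5,0.5,0.5],"dx": [0,0,0,0,0],"dy": [0,0,0,0,0],"dz": [0,0,0,0,0],"rz": [0,0,0,0,0]}'; python3 -m jog '{"finger_gap": [0.42,0.38,0.38,0.38],"dx": [0,0,0,0],"dy": [0,0,0,0],"dz": [0,0,0,0],"rz": [0,0,0,0]}'
```

```text
time: 8.22
position: [558.4, -156.8, 106.5]
orientation: [[-1.0, 0.005, 0.001], [0.005, 1.0, -0.001], [-0.001, -0.001, -1.0]]
contact_force: [0.1, 0.1, 0.3]
grip_width: 1.005
gripper_force: 0.0
time: 8.85
position: [558.3, -156.4, 106.2]
orientation: [[-1.0, 0.006, 0.001], [0.006, 1.0, 0.001], [-0.001, 0.001, -1.0]]
contact_force: [0.2, 8.9, 7.2]
grip_width: 0.5
gripper_force: 4.4
time: 9.35
position: [558.4, -154.6, 106.8]
orientation: [[-1.0, 0.005, 0.001], [0.005, 1.0, 0.004], [-0.001, 0.004, -1.0]]
contact_force: [-2.3, 21.4, 14.9]
grip_width: 0.4
gripper_force: 22.7
```

```bash
python3 -m jog '{"finger_gap": [0.6,0.95,0.95,0.95],"dx": [0,0,0,0],"dy": [0,0,0,0],"dz": [0,0,0,0],"rz": [0,0,0,0]}'; python3 - <<'E'
from fit import *
import cv2
c=cams["side"]["image"][170:235,235:300,::-1]
cv2.imwrite("pics/s4.png",cv2.convertScaleAbs(cv2.resize(c,None,fx=9,fy=9,interpolation=cv2.INTER_CUBIC),alpha=1.4))
X,Y,yaw=f.x[:3];c,s=np.cos(yaw),np.sin(yaw)
for g in(8,12,16,20,24,28):
  for y in(-22,22):
    P=[X-c*g-s*y,Y-s*g+c*y,37];print(g,y,"top t2",((proj('top',P)[0]+.5-[205,140])*6).round(),"s4",((proj('side',P)[0]+f.x[12:14]+.5-[235,170])*9).round())
E
```

```text
time: 9.85
position: [557.8, -157.4, 105.3]
orientation: [[-1.0, 0.006, 0.0], [0.006, 1.0, -0.0], [-0.0, -0.0, -1.0]]
contact_force: [-0.5, 0.0, -0.3]
grip_width: 0.946
gripper_force: 0.0
8 -22 top t2 [297. 197.] s4 [327. 199.]
8 22 top t2 [296. 274.] s4 [215. 212.]
12 -22 top t2 [304. 197.] s4 [329. 205.]
12 22 top t2 [303. 274.] s4 [217. 218.]
16 -22 top t2 [311. 197.] s4 [332. 211.]
16 22 top t2 [310. 274.] s4 [219. 224.]
20 -22 top t2 [318. 197.] s4 [334. 217.]
20 22 top t2 [317. 274.] s4 [221. 231.]
24 -22 top t2 [325. 197.] s4 [336. 224.]
24 22 top t2 [325. 274.] s4 [224. 237.]
28 -22 top t2 [332. 197.] s4 [339. 230.]
28 22 top t2 [332. 274.] s4 [226. 243.]
```

View pics/s4.png

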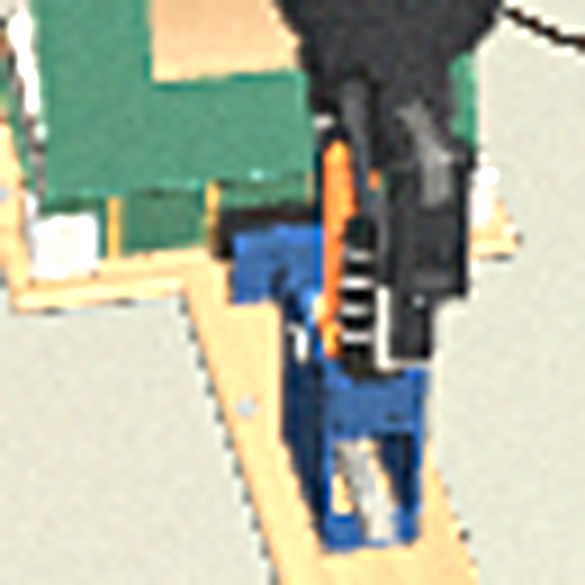

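The pad's near corner is at (219,211), which leaves a gap of about 9–10 mm. That means the first stroke advanced about 9.5 mm. Second full stroke, which should just about touch the spine.

```bash
for a in 1; do python3 -m jog '{"finger_gap": [0.8,0.7,0.7],"dx": [0,0,0],"dy": [0,0,0],"dz": [0,0,0],"rz": [0,0,0]}'; python3 -m jog '{"finger_gap": [0.6,0.6],"dx": [0,0],"dy": [0,0],"dz": [0,0],"rz": [0,0]}'; python3 -m jog '{"finger_gap": [0.5,0.5],"dx": [0,0],"dy": [0,0],"dz": [0,0],"rz": [0,0]}';  python3 -m jog '{"finger_gap": [0.44,0.44,0.44],"dx": [0,0,0],"dy": [0,0,0],"dz": [0,0,0],"rz": [0,0,0]}'; python3 -m jog '{"finger_gap": [0.41,0.41,0.41],"dx": [0,0,0],"dy": [0,0,0],"dz": [0,0,0],"rz": [0,0,0]}'; done | grep -v orient
```

```text
time: 10.32
position: [557.9, -156.9, 105.4]
contact_force: [0.8, 3.2, 3.6]
grip_width: 0.697
gripper_force: 1.9
time: 10.58
position: [557.9, -156.8, 105.4]
contact_force: [-0.1, 6.2, 4.1]
grip_width: 0.601
gripper_force: 3.2
time: 10.82
position: [558.1, -156.5, 105.7]
contact_force: [-1.1, 7.0, 7.3]
grip_width: 0.498
gripper_force: 4.5
time: 11.2
position: [558.2, -155.9, 105.9]
contact_force: [-0.8, 13.3, 9.3]
grip_width: 0.444
gripper_force: 7.3
time: 11.58
position: [558.2, -154.9, 106.1]
contact_force: [-2.2, 21.0, 13.7]
grip_width: 0.414
gripper_force: 11.4
```

```bash
for a in 1; do python3 -m jog '{"finger_gap": [0.6,0.9,0.9,0.9],"dx": [0,0,0,0],"dy": [0,0,0,0],"dz": [0,0,0,0],"rz": [0,0,0,0]}';python3 -m jog '{"finger_gap": [0.75,0.75,0.75],"dx": [0,0,0],"dy": [0,0,0],"dz": [0,0,0],"rz": [0,0,0]}'; python3 -m jog '{"finger_gap": [0.7,0.7],"dx": [0,0],"dy": [0,0],"dz": [0,0],"rz": [0,0]}'; python3 -m jog '{"finger_gap": [0.65,0.65,0.65],"dx": [0,0,0],"dy": [0,0,0],"dz": [0,0,0],"rz": [0,0,0]}';  python3 -m jog '{"finger_gap": [0.61,0.61,0.61],"dx": [0,0,0],"dy": [0,0,0],"dz": [0,0,0],"rz": [0,0,0]}'; done | grep -v orient
python3 - <<'E'
from fit import *
import cv2
a=cams["top"]["image"][150:210,225:325,::-1]; b=cams["side"]["image"][170:235,240:300,::-1]
a=cv2.resize(a,None,fx=4.5,fy=4.5,interpolation=cv2.INTER_CUBIC);b=cv2.resize(b,None,fx=5.5,fy=5.5,interpolation=cv2.INTER_CUBIC)
o=np.zeros((360,450+330,3),np.uint8);o[:a.shape[0],:450]=a;o[:b.shape[0],450:]=b
cv2.imwrite("pics/c5.png",cv2.convertScaleAbs(o,alpha=1.5))
E
```

```text
time: 12.08
position: [557.7, -157.2, 105.1]
contact_force: [0.4, 2.0, -1.8]
grip_width: 0.898
gripper_force: 1.0
time: 12.45
position: [558.0, -156.9, 105.6]
contact_force: [0.0, 4.9, 3.9]
grip_width: 0.752
gripper_force: 2.4
time: 12.7
position: [558.1, -156.9, 105.6]
contact_force: [-0.2, 5.6, 3.9]
grip_width: 0.701
gripper_force: 2.7
time: 13.08
position: [558.1, -156.8, 105.7]
contact_force: [-0.7, 6.3, 3.7]
grip_width: 0.651
gripper_force: 3.0
time: 13.45
position: [558.1, -156.8, 105.7]
contact_force: [0.3, 6.2, 4.6]
grip_width: 0.609
gripper_force: 3.2
```

View pics/c5.png

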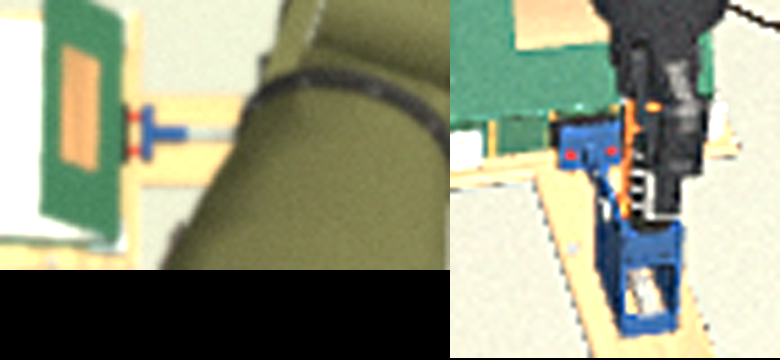

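In the left (top) part, the pad is at (125,130) against the spine, with red pins at (129-141, 118/152). In the right (side) part, red pin ends show on the jaw's rear at (571,155) and (611,150). I'll measure the exposed pin length from the redness, comparing with the free state in t2.

```bash
cat > red.py <<'E'
import cv2,numpy as np
def prof(bgr,name):   # redness summed over pin rows, per raw column
    i=bgr.astype(float); r=np.clip(i[...,2]-np.maximum(i[...,1],i[...,0]),0,None)
    r=np.where(r>60,r,0)
    return r
if __name__=="__main__":
    from workcell import eyes
    now=eyes.read_camera("top")["image"][140:225,205:285,::-1]
    now=cv2.convertScaleAbs(cv2.resize(now,None,fx=6,fy=6,interpolation=cv2.INTER_CUBIC),alpha=1.3)
    old=cv2.imread("pics/t2.png")
    for n,i in(("old",old),("now",now)):
        r=prof(i,n)[190:290,270:420]
        print(n,r.sum()/1e3,r[:50].sum()/1e3,r[50:].sum()/1e3)
        col=r.sum(0); w=np.where(col>0.3*col.max())[0]; print(" span",w.min()+270,w.max()+270,(w.max()-w.min())/1.84)
        print(col[::4].astype(int).tolist())
    s=eyes.read_camera("side")["image"][170:235,235:300].astype(float)
    r=np.clip(s[...,0]-s[...,1:].max(2),0,None)
    np.save("side_red.npy",r); print("side red",r[15:45,20:45].sum())
E
python3 red.py
```

```text
old 56.507 28.805 27.702
 span 330 350 10.869565217391305
[0, 0, 0, 0, 0, 0, 0, 0, 0, 0, 0, 0, 0, 0, 0, 1346, 2617, 3002, 3259, 2684, 1583, 0, 0, 0, 0, 0, 0, 0, 0, 0, 0, 0, 0, 0, 0, 0, 0, 0]
now 36.177 18.161 18.016
 span 292 306 7.608695652173913
[0, 0, 0, 0, 0, 0, 2165, 3122, 2682, 1003, 0, 0, 0, 0, 0, 0, 0, 0, 0, 0, 0, 0, 0, 0, 0, 0, 0, 0, 0, 0, 0, 0, 0, 0, 0, 0, 0, 0]
side red 10715.0
```

```bash
python3 -m jog '{"finger_gap": [0.58,0.57,0.57],"dx": [0,0,0],"dy": [0,0,0],"dz": [0,0,0],"rz": [0,0,0]}' | grep -v orient; python3 red.py | grep -v '^\['
```

```text
time: 14.02
position: [558.2, -156.1, 105.9]
contact_force: [-0.9, 11.1, 7.6]
grip_width: 0.574
gripper_force: 5.9
old 56.507 28.805 27.702
 span 330 350 10.869565217391305
now 35.023 17.3 17.723
 span 292 305 7.065217391304348
side red 10652.0
```

```bash
python3 -m jog '{"finger_gap": [0.55,0.55,0.55],"dx": [0,0,0],"dy": [0,0,0],"dz": [0,0,0],"rz": [0,0,0]}' | grep -v orient; python3 red.py | grep -v '^\['
```

```text
time: 14.5
position: [558.2, -155.9, 106.0]
contact_force: [-1.0, 13.2, 8.5]
grip_width: 0.553
gripper_force: 6.6
old 56.507 28.805 27.702
 span 330 350 10.869565217391305
now 33.439 16.582 16.857
 span 292 304 6.521739130434782
side red 10593.0
```

```bash
cat > edge.py <<'E'
import cv2,numpy as np
from fit import proj,f
from workcell import eyes
old=cv2.imread("pics/t2.png").astype(float)/1.3
n=np.mean([eyes.read_camera("top")["image"][140:225,205:285,::-1].astype(float) for _ in range(6)],0)
now=cv2.resize(n,None,fx=6,fy=6,interpolation=cv2.INTER_CUBIC)
for nm,i in(("old",old),("now",now)):
    for a,b in((208,222),(256,270)):
        p=i[a:b].mean(0); r=p[:,2]-p[:,1]   # red minus green
        x=np.arange(len(r)); seg=slice(275,375); pk=275+np.argmax(r[seg]); h=r[pk]/2
        L=pk
        while r[L]>h:L-=1
        R=pk
        while r[R]>h:R+=1
        L+=(h-r[L])/(r[L+1]-r[L]); R-=(h-r[R])/(r[R-1]-r[R])
        # blue jaw rear edge: blue minus red, half max
        q=p[:,0]-p[:,2]; jb=int(R)+np.argmax(q[int(R):int(R)+25]); 
        print(nm,a,"peak",round(r[pk]),"L %.1f R %.1f len %.2f mm"%(L,R,(R-L)/1.78),"blue peak",jb, "centroid",np.round((np.clip(q[int(R):int(R)+25],0,None)*np.arange(int(R),int(R)+25)).sum()/np.clip(q[int(R):int(R)+25],0,None).sum(),1))
E
python3 edge.py
```

```text
old 208 peak 80 L 327.9 R 351.6 len 13.32 mm blue peak 361 centroid 361.0
old 256 peak 76 L 327.6 R 351.8 len 13.60 mm blue peak 361 centroid 361.2
now 208 peak 76 L 290.6 R 305.9 len 8.58 mm blue peak 314 centroid 314.4
now 256 peak 75 L 290.3 R 306.1 len 8.84 mm blue peak 315 centroid 314.5
```

```bash
python3 -m jog '{"finger_gap": [0.54,0.53,0.52,0.52],"dx": [0,0,0,0],"dy": [0,0,0,0],"dz": [0,0,0,0],"rz": [0,0,0,0]}' | grep -v orient; python3 edge.py|grep now
```

```text
time: 15.5
position: [558.3, -155.8, 106.3]
contact_force: [-1.1, 14.5, 10.7]
grip_width: 0.522
gripper_force: 7.4
now 208 peak 76 L 290.7 R 305.6 len 8.40 mm blue peak 314 centroid 314.3
now 256 peak 66 L 289.9 R 304.5 len 8.19 mm blue peak 313 centroid 312.8
```

```bash
python3 -m jog '{"finger_gap": [0.51,0.50,0.49,0.49],"dx": [0,0,0,0],"dy": [0,0,0,0],"dz": [0,0,0,0],"rz": [0,0,0,0]}' | grep -v orient; python3 edge.py|grep now
```

```text
time: 16.4
position: [558.4, -155.8, 106.4]
contact_force: [-1.9, 14.7, 10.9]
grip_width: 0.489
gripper_force: 7.7
now 208 peak 66 L 290.3 R 304.2 len 7.80 mm blue peak 312 centroid 312.7
now 256 peak 61 L 289.6 R 303.1 len 7.54 mm blue peak 312 centroid 311.8
```

The pad is pressed in by about 5.8 mm, the trigger is held at about 14 N, and the cover edge hasn't moved. I'll let it settle, check once more and hand in.

```bash
python3 -m jog '{"finger_gap": [0.49,0.49,0.49,0.49],"dx": [0,0,0,0],"dy": [0,0,0,0],"dz": [0,0,0,0],"rz": [0,0,0,0]}' | grep -v orient; python3 edge.py|grep now; python3 - <<'E'
from workcell import eyes
import cv2
d=eyes.read_camera("top")["image"][140:225,205:285,::-1]
cv2.imwrite("pics/t9.png",cv2.convertScaleAbs(cv2.resize(d,None,fx=6,fy=6,interpolation=cv2.INTER_CUBIC),alpha=1.3))
E
```

```text
time: 17.3
position: [558.4, -155.8, 106.4]
contact_force: [-1.2, 14.1, 10.9]
grip_width: 0.491
gripper_force: 7.7
now 208 peak 67 L 290.3 R 304.2 len 7.79 mm blue peak 312 centroid 312.7
now 256 peak 60 L 289.5 R 303.0 len 7.60 mm blue peak 312 centroid 311.8
```

View pics/t9.png

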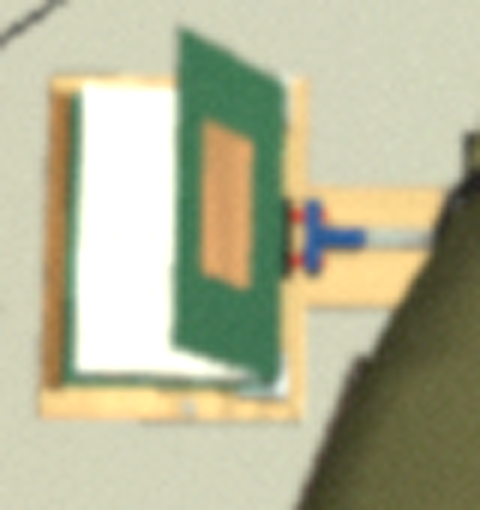

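The cover edge is still at (178,27)-(172,348), so it stands at about 1.12 rad. The pad is on the spine at (286,238), with the pins half in.

```bash
python3 -c "
from workcell import env
print(env.hand_in())"
```

```text
the job is handed in; nothing more can be done
None
```

I handed the job in at about 17 s, but the hand-in returned no verdict: by my camera measurements the cover stands at about 64° (1.12 rad), the pad springs are pressed in about 5.8 mm, and the gripper still holds the trigger squeezed.

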